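Line up trivet slats and hold them against the sprung stop

TASK

The three dark wooden slats on the white board will become a pot trivet: bring them side by side into one closed row, every slat with its far end butted against the dark steel fence and the row lying against the blue sprung stop. Press the row into the stop, lengthwise along the fence, until the stop's black pointer stands in the green zone, never letting it reach the red, and finish holding that steady push (do not let go) so that I can screw the crossbar on. Leave the crossbar, the steel bowl and the screwdriver where they are.

Things in the scene. Friction and masses are not known exactly. Their poses are not given: they have to be found in the camera images.
- jig: Fixed white board on the table, top 15 mm above the table; it spans x -110 to +105, y -170 to +220 mm in this frame, origin at table level. +y points along the row to the sprung stop, +x to the fence. A slat butted squarely against the fence has its centre at x = +30 mm. A fixed grey block behind the stop (y 165 to 183) is 50 mm high. Place varies; turned up to 0.3 rad.
- fence (a point): Point at the foot of the dark steel fence's working face (facing the jig's -x), at jig x = +85, y = 0, at the board's top; jig axes. The fence runs along jig y from -160 to +180 mm, is 20 mm thick, its top 40 mm above the table.
- scale (a point): Middle of the green zone of the colour scale on the fence's top (40 mm above the table), at jig x = +95, y = +139.5 mm. Along jig +y the scale is yellow for 0-9 mm, green 9-18, yellow 18-23 and red from 23 mm of stop travel, as shown by the stop's black pointer line.
- stop (a joint): Travel of the blue sprung stop in m: 0 at rest, growing as it is pushed towards the jig's +y; at most 0.028. The spring gives 0.6 N per mm from 0 (green zone 0.009 to 0.018 = 5.4 to 10.8 N) and pushes the row back when released. Aim for about 0.0135.
- stop_face (a point): Point on the stop's working face (towards the jig's -y), 12.5 mm above the board, at jig x = +30 (middle of butted slats); moves with the stop; jig axes; at rest at jig y = +120 mm. The blue plate spans jig x -65 to +75 mm, is 12 mm thick, top 45 mm above the table; its black pointer line, 6 mm behind this face, reaches over the scale.
- slat_a: Loose dark wooden slat, 110 (its x) x 30 (its y) x 25 mm high, about 60 g, lying flat on the board at the start with gaps to its neighbours and the fence and slightly skewed. Origin at the centre of its underside. The order of the three in the row does not matter; slat_a starts nearest the stop, slat_c farthest.
- slat_b: Loose dark wooden slat, 110 (its x) x 30 (its y) x 25 mm high, about 60 g, lying flat on the board at the start with gaps to its neighbours and the fence and slightly skewed. Origin at the centre of its underside. The order of the three in the row does not matter; slat_a starts nearest the stop, slat_c farthest.
- slat_c: Loose dark wooden slat, 110 (its x) x 30 (its y) x 25 mm high, about 60 g, lying flat on the board at the start with gaps to its neighbours and the fence and slightly skewed. Origin at the centre of its underside. The order of the three in the row does not matter; slat_a starts nearest the stop, slat_c farthest.
- crossbar: Loose light wooden bar 18 x 100 x 10 mm on the table beyond the fence, to be left alone. Origin at the centre of its underside.
- bowl: Loose stainless steel bowl, 150 mm across, 60 mm high, on the table beyond the jig's -y end, to be left alone. Origin at the centre of its underside.
- driver: Loose screwdriver with red handle lying on the table beyond the stop's end of the jig, to be left alone. Origin below its middle.
Not all that is in view belongs to the job. Leave any orange or purple look-alike of the slat_c alone.

How it is judged:
At the end, for the whole second after the job is handed in: The robot pushes a slat with over 2.5 N; the stop stands still, pushed in 8.5 to 18.5 mm; the three slats lie flat, side by side in one closed row against the stop (gaps under 5 mm in all), each far end within 5 mm of the fence and square to it within 0.06 rad (value of joint stop between 0.0085 and 0.0185 m and velocity of joint stop between -0.01 and 0.01 m/s and x of slat_a in the frame of jig between 0.025 and 0.033 m and angle between the x axis of each of slat_a, slat_b, slat_c and the x axis of jig, either way round below 0.06 rad and angle between each of slat_a, slat_b, slat_c's own z axis and vertical below 0.08 rad and z of slat_a in the frame of jig between 0.012 and 0.02 m and y of slat_a in the frame of stop_face between -0.08 and -0.011 m and x of slat_b in the frame of jig between 0.025 and 0.033 m and z of slat_b in the frame of jig between 0.012 and 0.02 m and y of slat_b in the frame of stop_face between -0.08 and -0.011 m and x of slat_c in the frame of jig between 0.025 and 0.033 m and z of slat_c in the frame of jig between 0.012 and 0.02 m and y of slat_c in the frame of stop_face between -0.08 and -0.011 m and distance between slat_a and slat_b above 0.026 m and distance between each of slat_b, slat_a and slat_c above 0.026 m and y of any of slat_a, slat_b, slat_c in the frame of stop_face above -0.0185 m and (contact force between any of the fingers, the arm and slat_a above 2.5 N or contact force between any of the fingers, the arm and slat_b above 2.5 N or contact force between any of the fingers, the arm and slat_c above 2.5 N)); the arm keeps its last pose, push and grip.
It fails at once if the stop's pointer reaches the red zone (travel over 23 mm) (value of joint stop above 0.023 m).
It fails at once if the crossbar is disturbed (moved over 20 mm) (distance of crossbar from where it was at the start of the episode above 0.02 m).
It fails at once if the bowl is disturbed (moved over 20 mm) (distance of bowl from where it was at the start of the episode above 0.02 m).
It fails at once if the screwdriver is disturbed (moved over 20 mm) (distance of driver from where it was at the start of the episode above 0.02 m).
It also fails if it takes over 72 s, if anything falls off the work surface, if the arm or the gripper's body presses on something with over 40 N, if the wrist force passes 120 N, or if a joint passes its speed limit or range.

ROBOT

A 7-joint arm with a two-finger parallel gripper is mounted at the origin on the work surface. World frame = base frame: x ahead of the robot, y to its left, z up, the work surface at z = 0. Lengths are in m, angles in rad, forces in N, time in s.
With the tool pointing down it reaches from about 0.425 to 0.925 m from the base axis. Payload 6.8 kg.
Tool frame: the origin (TCP) lies at the centre of the arm's flange, where the gripper is bolted on; the fingertips stand 173 mm ahead of it and the grasp point (between the pads) lies 155 mm ahead of it (r.hold_point_z is the distance from the TCP to the grasp point, in m); z points along the fingers, x is the direction in which the jaws open and shut, and the axes are right-handed (so a half turn about z gives the same grasp; the last joint's range is limited). The gripper opens to 85 mm and grips with 20 to 120 N. Pads are 22 mm wide; open, the fingers measure 114 mm over their backs; the gripper's body (76 mm by 85 mm) begins 54 mm behind the grasp point. The pads swing forward as they close: fully open they stand 13 mm farther back than shut.
Start: joints at [-1.218, 0.477, 0.022, 1.555, -0.011, 1.109, -0.083], TCP at [0.3, 0.605, 0.405] pointing down, gripper open.
Joint ranges: [-2.96, 2.96], [-0.34, 2.1], [-1.41, 1.46], [0.24, 2.44], [-1.37, 4.51], [0.17, 1.92], [-2.96, 2.96]. Speed limits (rad/s): [2.39, 2.39, 3.14, 3.14, 3.14, 3.14, 3.14].

INTERFACE

Orientations are given as a rotation vector (axis times angle).
In Python, from bench import r gives the robot as it stands.
- The arm moves only by the tool apply_moves, never from a script. Its arguments are lists of equal length, an entry for each row: "dp": the shift along the tool's x, y, z scaled (see below), a list of three; "twist": the turn, a rotation vector about the tool's x, y, z scaled (see below), a list of three; "jaw": the closure in counts, from 0 (fully open) to 255 (shut). In form: {"dp": [[x, y, z], ...], "twist": [[rx, ry, rz], ...], "jaw": [jaw, ...]}. A call has 1 to 20 rows; each row shifts and turns the pose as measured when the row begins, along the tool's axes as they then stand; what a row does not reach is not made up. The controller multiplies each number of a shift by 12 cm and each number of a turn by 120 degrees. A row lasts 1/10 s, in which the tool goes at most 50 mm and 8.59 degrees, less where a joint would pass 70% of its speed; a pose out of reach is approached as far as the arm can. A call with a number of a shift or a turn outside -1 to 1 is refused whole. A call with a gripper value outside its range is refused whole. The fingers move at their own pace and stop on an object; "grip_force" is the grip in N (left out, the last holds). Time passes only in rows, so rows that do not move let the fingers close. It gives the time, the measured TCP pose, the force and the opening at its end, in the units of the state.
- r.get_obs(): the state, without advancing time (a new reading comes with each control period).
- r.grab_frame(name): name is "side" or "top"; returns a dict with "color" (480x640x3 uint8, red, green, blue), "z_map" (480x640 float32, m along the optical axis (not along the pixel's ray), 0 where there is no reading), "intrinsics" (3x3 intrinsics, pixels), "dist_coeffs" ([k1, k2, p1, p2, k3] as OpenCV has them; the pictures are not rectified), "R" (3x3) and "t" (3): a world point X has camera coordinates R X + t. Camera axes: x right, y down, z forward; pixel columns grow to the right and rows downward; lengths in m; the calibration is good to about 2 mm. A picture is of the moment at which its call begins.
- r.hand_in(): hands the job in, once; it reports no verdict.
The state is a dict: "clock": time; "joints": joint angles; "qvel": joint speeds; "tau": joint torques, N m; "tcp_pos": TCP position; "orientation": TCP orientation; "contact_force": force on the tool from outside, world axes, zero at the start; "moment": the same for the moment, N m; "grip_width": finger opening in m.
Only numpy, scipy, OpenCV 4.12 (cv2) and the standard library are available. Lean on these libraries where they do the work, as an engineer would, in place of code of your own. Each camera call takes 0.05 s, during which the arm holds its last target.

## Working session

There is one attempt and no reset: what is moved stays moved. The work goes in short steps, Python scripts to look and compute and a tool call to move; the robot and the scene stay as the last step left them, time stands still between calls to the robot, and variables do not carry over. Pictures are saved under pics/ and viewed, and the job is handed in when it is done.

Besides the shell and the picture viewer there is one more tool, called after "Request:" by a JSON object that holds its "name" and its "arguments". apply_moves: Moves the arm, as the interface text tells. Shifts and turns lie within -1 to 1; 1 stands for 12 cm of shift or 120 degrees of turn. Its arguments: {"type":"object","properties":{"dp":{"type":"array"},"twist":{"type":"array"},"jaw":{"type":"array"},"grip_force":{"type":"number"}},"required":["dp","twist","jaw"]}

```bash
ls; mkdir -p pics; python3 - <<'E'
from bench import r
import cv2,numpy as np
o=r.get_obs();print(o)
for n in("top","side"):
    f=r.grab_frame(n);cv2.imwrite(f"pics/{n}0.png",f["color"][:,:,::-1]);np.savez(f"{n}0.npz",**f)
    print(n,f["intrinsics"],f["dist_coeffs"],f["R"],f["t"])
E
```

```text
pics
{'clock': 0.0, 'joints': array([-1.21808996,  0.47779391,  0.02231906,  1.5564384 , -0.01149458,
        1.10930051, -0.08309947]), 'qvel': array([-0.00122326, -0.0008881 , -0.00108977,  0.00084345, -0.00073106,
        0.00070274,  0.00105908]), 'tau': array([ 1.06604439e-03, -5.96443355e+01,  1.60802018e+00, -2.81212538e+01,
        1.23307348e-02,  9.13412921e-03,  2.48006552e-05]), 'tcp_pos': array([0.30001383, 0.60435791, 0.40373469]), 'orientation': array([ 2.66910961e+00,  1.65492474e+00, -2.30493690e-03]), 'contact_force': array([ 0.03834704, -0.33827985, -0.43106352]), 'moment': array([-0.00600364,  0.00426151, -0.01924268]), 'grip_width': 0.08532720196412487}
top [[439.9557597    0.         322.26769218]
 [  0.         439.9557597  243.68158247]
 [  0.           0.           1.        ]] [-0.00772295  0.          0.          0.          0.        ] [[ 0.00946149 -0.99990925 -0.00959006]
 [-0.98069463 -0.00740556 -0.19540524]
 [ 0.19531649  0.01125375 -0.9806757 ]] [-0.00299338  0.56931067  0.78041623]
side [[621.10993812   0.         325.05155303]
 [  0.         621.10993812 245.59419546]
 [  0.           0.           1.        ]] [-0.19964368  0.          0.          0.          0.        ] [[ 0.83443571 -0.55091713  0.01439965]
 [-0.31345044 -0.49592817 -0.80981731]
 [ 0.45328342  0.67122691 -0.58650539]] [-0.46936637  0.20957585  0.99096427]
```

View pics/top0.png

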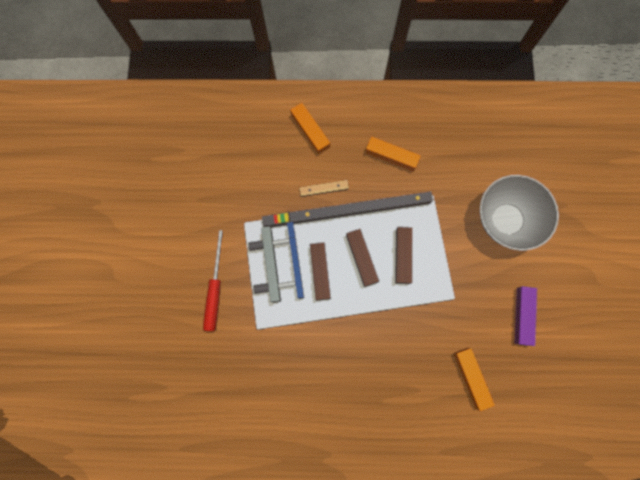

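View pics/side0.png

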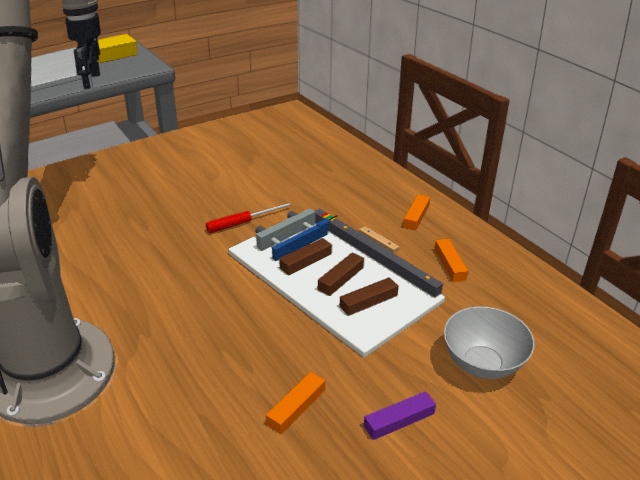

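The top view shows the jig's +y pointing left in the image. The stop is at about px (296,262), the fence at (350,208), and the slats at about (320,271), (363,258) and (404,255). Next I'll measure their poses.

```bash
cat > h.py <<'E'
import numpy as np,cv2
def tonp(f): return {k:np.asarray(f[k]) for k in f}
def ray(f,px,z):
    px=np.asarray(px,float).reshape(-1,1,2)
    n=cv2.undistortPoints(px,f["intrinsics"],f["dist_coeffs"])[:,0]
    d=np.c_[n,np.ones(len(n))]@f["R"]; c=-f["R"].T@f["t"]
    return c+d*((z-c[2])/d[:,2])[:,None]
def cloud(f):
    vv,uu=np.mgrid[:480,:640]; px=np.stack([uu,vv],-1).reshape(-1,1,2).astype(float)
    n=cv2.undistortPoints(px,f["intrinsics"],f["dist_coeffs"])[:,0]
    Z=f["z_map"].reshape(-1,1)
    return ((np.c_[n,np.ones(len(n))]*Z-f["t"])@f["R"]).reshape(480,640,3)
def proj(f,X):
    return cv2.projectPoints(np.asarray(X,float).reshape(-1,1,3),cv2.Rodrigues(f["R"])[0],f["t"],f["intrinsics"],f["dist_coeffs"])[0][:,0]
def slats(f,J=None,n=3,roi=None):
    c=f["color"].astype(int); m=((c[...,0]>45)&(c[...,0]<110)&(c[...,0]-c[...,2]>18)&(c[...,1]<60)).astype(np.uint8)
    m[:180]=0;m[330:]=0;m[:,:240]=0;m[:,460:]=0
    return m
E
python3 - <<'E'
from h import *
f=dict(np.load("top0.npz")); P=cloud(f)
c=f["color"].astype(int)
w=((c.min(2)>170)).astype(np.uint8); w[:180]=0;w[340:]=0;w[:,:235]=0;w[:,465:]=0
print("board z",np.median(P[w>0][:,2]), "table z",np.median(P[400:450,200:400,2]))
cs,_=cv2.findContours(w,0,2); allp=np.vstack(cs)
# jig edges: -x edge line etc
for uv in [(320,271),(363,258),(404,255),(296,262),(350,208)]: print(uv,c[uv[1],uv[0]],P[uv[1],uv[0]])
b=cv2.resize(f["color"][180:340,230:470,::-1],None,fx=3.3,fy=3.3,interpolation=cv2.INTER_CUBIC); cv2.imwrite("pics/crop0.png",b)
E
```

```text
board z 0.014774559724055652 table z -0.000219630227714231
(320, 271) [110  80  68] [0.51914057 0.00587802 0.04005742]
(363, 258) [110  81  68] [ 0.54498695 -0.07661212  0.04021827]
(404, 255) [108  77  62] [ 0.55134254 -0.15544156  0.04086739]
(296, 262) [ 65  92 140] [0.53581154 0.05206047 0.04257034]
(350, 208) [100  97  97] [ 0.64498862 -0.05197818  0.03865529]
```

View pics/crop0.png

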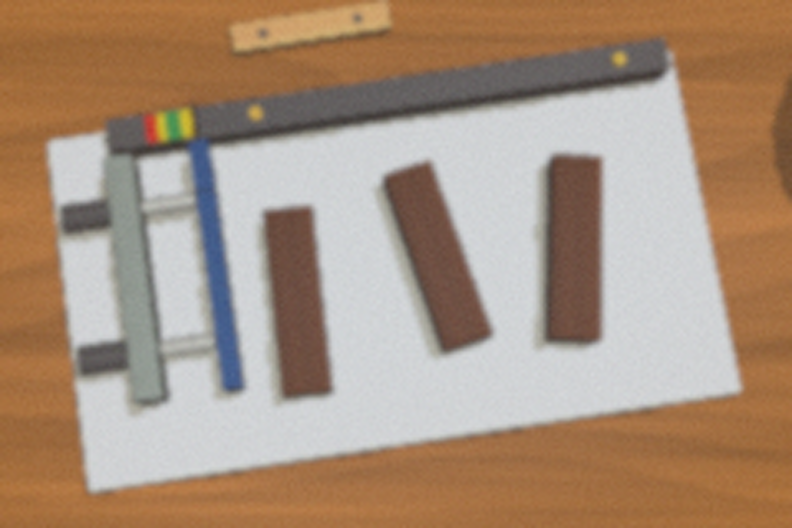

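```bash
cat >> h.py <<'E'
def slatposes(f,J=None):
    P=cloud(f);c=f["color"].astype(int)
    m=((P[...,2]>0.034)&(P[...,2]<0.047)&(c[...,0]-c[...,2]>22)&(c[...,0]<150)&(c[...,1]<105)).astype(np.uint8)
    if J is not None:
        X=(P[...,:2]-J[:2])@np.array([[np.cos(J[2]),-np.sin(J[2])],[np.sin(J[2]),np.cos(J[2])]])
        m&=((X[...,0]>-.11)&(X[...,0]<.09)&(X[...,1]<.2)&(X[...,1]>-.17)).astype(np.uint8)
    n,l,s,_=cv2.connectedComponentsWithStats(m,connectivity=4); out=[]
    for i in range(1,n):
        if s[i,4]<100: continue
        cs,_=cv2.findContours((l==i).astype(np.uint8),0,2)
        q=ray(f,np.vstack(cs)[:,0],0.040)[:,:2]
        (cx,cy),(a,b),t=cv2.minAreaRect((q*1000).astype(np.float32))
        if a<b: t+=90;a,b=b,a
        t=(t+90)%180-90
        Q=q.mean(0)
        out.append((cx,cy,a,b,t,s[i,4],(l==i)))
    return out
def tojig(J,xy):
    R=np.array([[np.cos(J[2]),-np.sin(J[2])],[np.sin(J[2]),np.cos(J[2])]])
    return (np.asarray(xy)-J[:2])@R
def toworld(J,xy):
    R=np.array([[np.cos(J[2]),-np.sin(J[2])],[np.sin(J[2]),np.cos(J[2])]])
    return np.asarray(xy)@R.T+J[:2]
E
python3 - <<'E'
from h import *
from scipy.optimize import least_squares
f=dict(np.load("top0.npz"))
uv=np.array([(88,492),(742,392),(48,143),(669,77),(193,142),(241,390)])/3.3+[230,180]
uv-=0.35
jg=np.array([(-.110,.220,.015),(-.110,-.170,.015),(.105,.220,.015),(0.085,-.160,.04),(.075,.12,.045),(-.065,.12,.045)])
jg=jg[:5] if 0 else jg
use=[0,1,2,3]
def res(J,idx=use):
    X=toworld(J,jg[idx,:2]); return (proj(f,np.c_[X,jg[idx,2]])-uv[idx]).ravel()
s=least_squares(res,[.55,-.05,.15]);J=s.x;print(J,s.fun)
print(tojig(J,ray(f,uv[4:6]*1,.045)[:,:2]))
np.save("J.npy",J)
for o in slatposes(f,J):
    print([round(float(v),1) for v in o[:6]],tojig(J,np.array(o[:2])/1000),np.degrees(J[2]))
d=ray(f,np.array([[175,125]])/3.3+[230,180],.04);print("green",tojig(J,d[:,:2]))
E
```

```text
[ 0.55073629 -0.07145497  0.15650237] [-0.5087465   0.88992449  0.41494919  1.19866714 -0.86017213 -0.5904413
  0.93086681 -1.77535394]
[[ 0.08311028  0.12892754]
 [-0.06534178  0.12098631]]
[552.1, -155.2, 106.9, 28.1, -2.5, 779.0] [-0.01170148 -0.08293075] 8.966925149258449
[546.6, -74.5, 107.3, 27.8, 19.1, 783.0] [-0.00456143 -0.00236198] 8.966925149258449
[519.7, 7.0, 107.0, 26.6, 6.8, 763.0] [-0.01844441  0.08232331] 8.966925149258449
green [[0.09552889 0.13783293]]
```

```bash
cat >> h.py <<'E'
from scipy.spatial.transform import Rotation as Ro
def st(r):
    o=r.get_obs();R=Ro.from_rotvec(o["orientation"]).as_matrix()
    J=np.load("J.npy")
    print("t",round(float(o["clock"]),2),"p",o["tcp_pos"].round(4),"jig",(tojig(J,o["tcp_pos"][:2])*1000).round(1),"yaw",np.degrees(np.arctan2(R[1,0],R[0,0])).round(2),"tilt",R[:2,2].round(4),"F",o["contact_force"].round(1),"w",round(float(o["grip_width"]),4))
    return o,R
def plan(r,xyz,yaw):
    """turn needed (deg about tool z), and shift (units of 12cm) in the present and the turned tool frame"""
    o,R=st(r); d=np.asarray(xyz)-o["tcp_pos"]
    y=np.arctan2(R[1,0],R[0,0]);yt=np.radians(yaw)
    Rt=np.array([[np.cos(yt),np.sin(yt),0],[np.sin(yt),-np.cos(yt),0],[0,0,-1]])
    e=Ro.from_matrix(R.T@Rt).as_rotvec()
    print("twist",(np.degrees(e)/120).round(3),"dp after turn",(Rt.T@d/.12).round(3),"mm",(Rt.T@d*1000).round(1))
E
python3 - <<'E'
from bench import r
from h import *
plan(r,[.5197,.007,.30],96.8)
E
```

```text
t 0.1 p [0.3    0.6044 0.4038] jig [-142.3  706.6] yaw 63.6 tilt [-0.0006 -0.0015] F [-0.4 -0.8 -0.8] w 0.0854
twist [-0.     0.001 -0.277] dp after turn [-5.16   1.228  0.865] mm [-619.2  147.4  103.8]
```

Request:
{"name": "apply_moves", "arguments": {"dp": [[0,0,0],[0,0,0],[0,0,0],[0,0,0],[-0.39,0.093,0.05],[-0.39,0.093,0.05],[-0.39,0.093,0.05],[-0.39,0.093,0.05],[-0.39,0.093,0.05],[-0.39,0.093,0.05],[-0.39,0.093,0.05],[-0.39,0.093,0.05],[-0.39,0.093,0.05],[-0.39,0.093,0.05],[-0.39,0.093,0.05],[-0.39,0.093,0.05],[-0.39,0.093,0.05],[0,0,0]], "twist": [[0,0,-0.069],[0,0,-0.069],[0,0,-0.069],[0,0,-0.069],[0,0,0],[0,0,0],[0,0,0],[0,0,0],[0,0,0],[0,0,0],[0,0,0],[0,0,0],[0,0,0],[0,0,0],[0,0,0],[0,0,0],[0,0,0],[0,0,0]], "jaw": [130,130,130,130,130,130,130,130,130,130,130,130,130,130,130,130,130,130], "grip_force": 20}}

```text
clock: 1.9
tcp_pos: [0.5324, 0.0035, 0.3182]
orientation: [-2.053, -2.377, 0.016]
contact_force: [-0.3, -0.5, 0.1]
grip_width: 0.0416
```

```bash
python3 - <<'E'
from bench import r
from h import *
plan(r,[.5197,.007,.25],96.8)
E
```

```text
t 1.9 p [0.5324 0.0035 0.3182] jig [-6.4 76.9] yaw 98.36 tilt [-0.0073 -0.0075] F [-0.3 -0.5  0.1] w 0.0416
twist [-0.004  0.003  0.013] dp after turn [ 0.041 -0.102  0.568] mm [  5.  -12.2  68.2]
```

Request:
{"name": "apply_moves", "arguments": {"dp": [[0.04,-0.1,0.2],[0,0,0.37],[0,0,0.2],[0,0,0]], "twist": [[-0.004,0.003,0.0],[0,0,0],[0,0,0],[0,0,0]], "jaw": [130,130,130,130]}}

```text
clock: 2.3
tcp_pos: [0.5201, 0.0046, 0.2237]
orientation: [2.06, 2.37, 0.003]
contact_force: [-0.5, -0.5, -0.3]
grip_width: 0.0417
```

```bash
python3 - <<'E'
from bench import r
from h import *
plan(r,[.5197,.007,.193],98.97)
f=r.grab_frame("side");cv2.imwrite("pics/s1.png",f["color"][180:320,200:480,::-1].repeat(2,0).repeat(2,1))
E
```

```text
t 2.3 p [0.5201 0.0046 0.2237] jig [-18.4  79.9] yaw 98.02 tilt [0.0027 0.0004] F [-0.5 -0.5 -0.3] w 0.0417
twist [ 0.001 -0.    -0.008] dp after turn [ 0.02  -0.     0.256] mm [ 2.4 -0.  30.7]
```

View pics/s1.png

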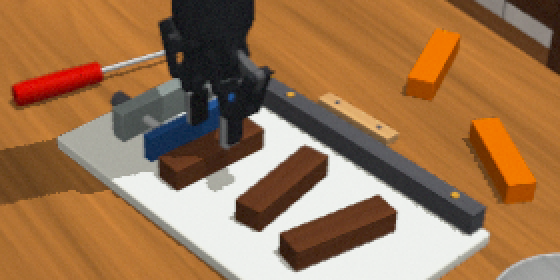

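The fingers straddle slat_a, with the left one between the slat and the stop. I'll descend and close.

Request:
{"name": "apply_moves", "arguments": {"dp": [[0.01,0,0.13],[0,0,0.12],[0,0,0],[0,0,0],[0,0,0],[0,0,0],[0,0,0]], "twist": [[0,0,-0.007],[0,0,0],[0,0,0],[0,0,0],[0,0,0],[0,0,0],[0,0,0]], "jaw": [130,130,130,200,200,200,200]}}

```text
clock: 3.05
tcp_pos: [0.5237, 0.0071, 0.2003]
orientation: [2.037, 2.38, 0.016]
contact_force: [-0.6, 0.2, 0.3]
grip_width: 0.0298
```

```bash
python3 - <<'E'
from bench import r
from h import *
J=np.load("J.npy")
plan(r,[*toworld(J,[.029,.082]),.194],98.97)
E
```

```text
t 3.05 p [0.5237 0.0071 0.2003] jig [-14.4  81.8] yaw 98.89 tilt [0.0136 0.0022] F [-0.6  0.2  0.3] w 0.0298
twist [ 0.007 -0.    -0.001] dp after turn [0.001 0.362 0.053] mm [ 0.2 43.4  6.3]
```

Request:
{"name": "apply_moves", "arguments": {"dp": [[0,0,0],[0,0.1,0],[0,0.15,0],[0,0.1,0],[0,0,0]], "twist": [[0.007,0,0],[0,0,0],[0,0,0],[0,0,0],[0,0,0]], "jaw": [200,200,200,200,200]}}

```text
clock: 3.55
tcp_pos: [0.5687, 0.0141, 0.2009]
orientation: [-2.042, -2.386, 0.001]
contact_force: [0.4, 0.1, -1.2]
grip_width: 0.0297
```

```bash
python3 - <<'E'
from bench import r
from h import *
J=np.load("J.npy")
plan(r,[*toworld(J,[.03,.082]),.197],98.97)
f=tonp(r.grab_frame("top"));cv2.imwrite("pics/t2.png",cv2.resize(f["color"][180:340,230:470,::-1],None,fx=3.3,fy=3.3,interpolation=cv2.INTER_CUBIC))
E
```

```text
t 3.55 p [0.5687 0.0141 0.2009] jig [31.  81.8] yaw 98.88 tilt [-0.0008 -0.0001] F [ 0.4  0.1 -1.2] w 0.0297
twist [-0.    -0.    -0.001] dp after turn [ 0.002 -0.009  0.033] mm [ 0.2 -1.   3.9]
```

View pics/t2.png

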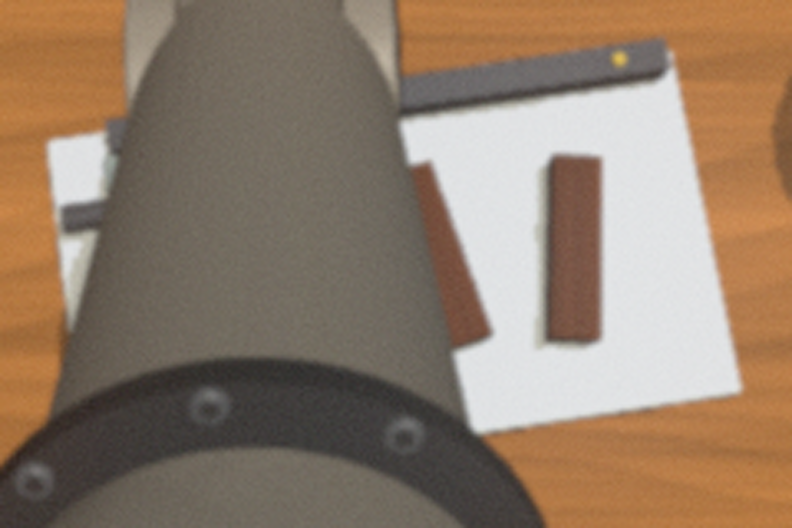

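The arm blocks the top view. I'll creep forward on force instead.

Request:
{"name": "apply_moves", "arguments": {"dp": [[0,0.025,0],[0,0,0]], "twist": [[0,0,0],[0,0,0]], "jaw": [200,200]}}

```text
clock: 3.8
tcp_pos: [0.5701, 0.0142, 0.2003]
orientation: [-2.041, -2.385, 0.004]
contact_force: [0.6, 0.1, -0.6]
grip_width: 0.03
```

Request:
{"name": "apply_moves", "arguments": {"dp": [[0,0.02,0],[0,0,0]], "twist": [[0,0,0],[0,0,0]], "jaw": [200,200]}}

```text
clock: 4.0
tcp_pos: [0.5719, 0.0144, 0.2002]
orientation: [-2.041, -2.384, 0.006]
contact_force: [0.6, -0.6, -0.9]
grip_width: 0.0299
```

```bash
python3 - <<'E'
from bench import r
from h import *
st(r)
f=r.grab_frame("side");cv2.imwrite("pics/s2.png",f["color"][180:320,200:480,::-1].repeat(2,0).repeat(2,1))
E
```

```text
t 4.0 p [0.5719 0.0144 0.2002] jig [34.3 81.5] yaw 98.86 tilt [-0.0047 -0.0007] F [ 0.6 -0.6 -0.9] w 0.0299
```

View pics/s2.png

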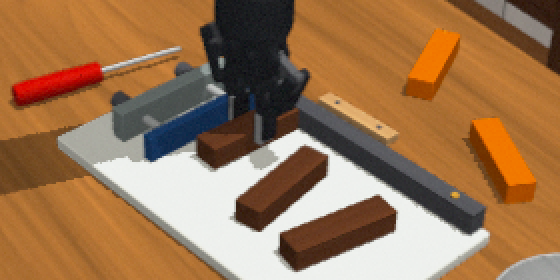

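Request:
{"name": "apply_moves", "arguments": {"dp": [[0,0.025,0],[0,0,0]], "twist": [[0,0,0],[0,0,0]], "jaw": [200,200]}}

```text
clock: 4.25
tcp_pos: [0.5741, 0.0146, 0.1999]
orientation: [-2.041, -2.383, 0.008]
contact_force: [0.3, 0.2, -0.4]
grip_width: 0.0297
```

Request:
{"name": "apply_moves", "arguments": {"dp": [[0,0.025,0],[0,0,0]], "twist": [[0,0,0],[0,0,0]], "jaw": [200,200]}}

```text
clock: 4.45
tcp_pos: [0.5755, 0.0144, 0.1993]
orientation: [-2.039, -2.38, 0.015]
contact_force: [0.2, 0.9, 0.5]
grip_width: 0.0294
```

Request:
{"name": "apply_moves", "arguments": {"dp": [[0,0.03,0],[0,0,0]], "twist": [[0,0,0],[0,0,0]], "jaw": [200,200]}}

```text
clock: 4.65
tcp_pos: [0.5771, 0.0145, 0.1985]
orientation: [-2.036, -2.376, 0.022]
contact_force: [0.5, -0.0, 1.5]
grip_width: 0.0296
```

```bash
python3 - <<'E'
from bench import r
from h import *
o,R=st(r);print(o["moment"])
E
```

```text
t 4.65 p [0.5771 0.0145 0.1985] jig [39.4 80.8] yaw 98.8 tilt [-0.0188 -0.0028] F [ 0.5 -0.   1.5] w 0.0296
[ 0.10827666 -0.33151382  0.03049171]
```

Request:
{"name": "apply_moves", "arguments": {"dp": [[0,0,0],[0,0,0],[0,0,0],[0,0,-0.25],[0,0,-0.25],[0,0,0]], "twist": [[0,0,0],[0,0,0],[0,0,0],[0,0,0],[0,0,0],[-0.009,0,0]], "jaw": [130,130,130,130,130,130]}}

```text
clock: 5.25
tcp_pos: [0.5803, 0.0155, 0.2605]
orientation: [2.042, 2.384, 0.006]
contact_force: [0.2, -0.1, 0.1]
grip_width: 0.0417
```

```bash
python3 - <<'E'
from bench import r
from h import *
plan(r,[.5466,-.0745,.222],109.1)
f=r.grab_frame("side");cv2.imwrite("pics/s3.png",f["color"][180:320,200:480,::-1].repeat(2,0).repeat(2,1))
E
```

```text
t 5.25 p [0.5803 0.0155 0.2605] jig [42.7 81.2] yaw 98.84 tilt [0.0048 0.0009] F [ 0.2 -0.1  0.1] w 0.0417
twist [ 0.002  0.    -0.086] dp after turn [-0.617 -0.511  0.32 ] mm [-74.  -61.3  38.5]
```

View pics/s3.png

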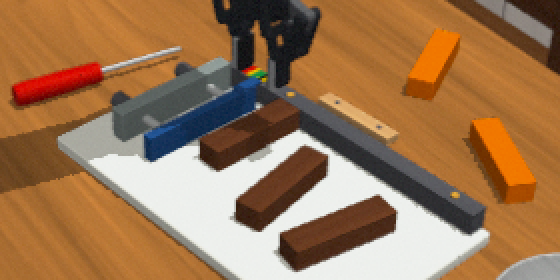

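Slat_a butts against the fence at crop px (300,115). Next is slat_b.

Request:
{"name": "apply_moves", "arguments": {"dp": [[0,0,0],[0,0,0],[-0.31,-0.26,0],[-0.31,-0.26,0],[0,0,0.15],[0,0,0]], "twist": [[0,0,-0.043],[0.002,0,-0.043],[0,0,0],[0,0,0],[0,0,0],[0,0,0]], "jaw": [130,130,130,130,130,130]}}

```text
clock: 5.9
tcp_pos: [0.5437, -0.0766, 0.2366]
orientation: [-1.804, -2.569, 0.0]
contact_force: [-0.3, 1.3, -0.0]
grip_width: 0.0418
```

```bash
python3 - <<'E'
from bench import r
from h import *
plan(r,[.5466,-.0745,.197],109.1)
f=r.grab_frame("side");cv2.imwrite("pics/s4.png",f["color"][180:320,200:480,::-1].repeat(2,0).repeat(2,1))
E
```

```text
t 5.9 p [ 0.5437 -0.0766  0.2366] jig [-7.7 -4. ] yaw 109.84 tilt [-0.0018  0.0009] F [-0.3  1.3 -0. ] w 0.0418
twist [-0.001 -0.001  0.006] dp after turn [0.008 0.028 0.33 ] mm [ 1.   3.4 39.6]
```

View pics/s4.png

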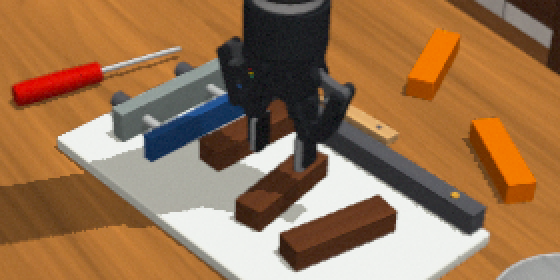

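Request:
{"name": "apply_moves", "arguments": {"dp": [[0.01,0.02,0.2],[0,0,0.13],[0,0,0],[0,0,0],[0,0,0],[0,0,0],[0,0,0],[0,0,0],[0,0,0],[0,0,0]], "twist": [[0,0,0.006],[0,0,0],[0,0,0],[0,0,0],[0,0,0],[0,0,0],[0,0,0],[0,0,0.042],[0,0,0.042],[0,0,0]], "jaw": [130,130,130,200,200,200,200,200,200,200]}}

```text
clock: 6.95
tcp_pos: [0.5498, -0.0711, 0.2022]
orientation: [2.037, 2.385, 0.01]
contact_force: [-1.2, -0.5, -0.2]
grip_width: 0.0292
```

```bash
python3 - <<'E'
from bench import r
from h import *
J=np.load("J.npy")
plan(r,[*toworld(J,[.03,.00]),.199],98.97)
f=r.grab_frame("side");cv2.imwrite("pics/s5.png",f["color"][180:320,200:480,::-1].repeat(2,0).repeat(2,1))
E
```

```text
t 6.95 p [ 0.5498 -0.0711  0.2022] jig [-0.8  0.5] yaw 99.0 tilt [0.008  0.0017] F [-1.2 -0.5 -0.2] w 0.0292
twist [ 0.004 -0.     0.   ] dp after turn [-0.004  0.257  0.027] mm [-0.5 30.8  3.2]
```

View pics/s5.png

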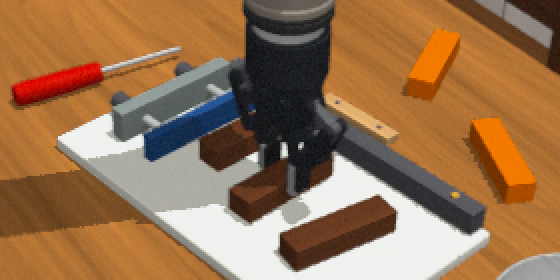

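Request:
{"name": "apply_moves", "arguments": {"dp": [[0,0,0],[0,0.12,0],[0,0.12,0],[0,0.02,0],[0,0.02,0],[0,0.02,0],[0,0,0]], "twist": [[0.004,0,0],[0,0,0],[0,0,0],[0,0,0],[0,0,0],[0,0,0],[0,0,0]], "jaw": [200,200,200,200,200,200,200]}}

```text
clock: 7.7
tcp_pos: [0.5839, -0.0659, 0.2019]
orientation: [-2.025, -2.395, 0.007]
contact_force: [-0.0, 0.0, -0.6]
grip_width: 0.0293
```

```bash
python3 - <<'E'
from bench import r
from h import *
o,R=st(r);print(o["moment"])
f=r.grab_frame("side");cv2.imwrite("pics/s6.png",f["color"][180:320,200:480,::-1].repeat(2,0).repeat(2,1))
E
```

```text
t 7.7 p [ 0.5839 -0.0659  0.2019] jig [33.7  0.3] yaw 99.59 tilt [-0.0069  0.0001] F [-0.   0.  -0.6] w 0.0293
[ 0.01752159 -0.02979966  0.01622012]
```

View pics/s6.png

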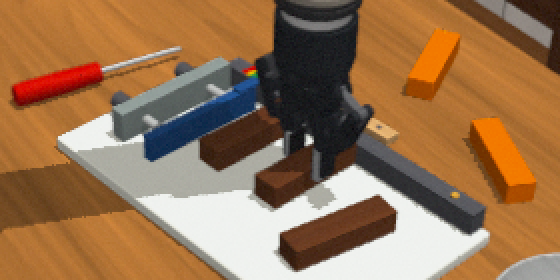

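Request:
{"name": "apply_moves", "arguments": {"dp": [[0,0.025,0],[0,0.025,0]], "twist": [[0,0,0.004],[0,0,0]], "jaw": [200,200]}}

```text
clock: 7.95
tcp_pos: [0.5863, -0.0656, 0.2009]
orientation: [-2.032, -2.379, 0.017]
contact_force: [-7.4, -1.0, 2.0]
grip_width: 0.0294
```

```bash
python3 - <<'E'
from bench import r
from h import *
o,R=st(r);print(o["moment"])
E
```

```text
t 7.95 p [ 0.5863 -0.0656  0.2009] jig [36.1  0.2] yaw 99.02 tilt [-0.0168 -0.    ] F [-7.4 -1.   2. ] w 0.0294
[-0.16594723  1.49723632 -0.03434681]
```

Request:
{"name": "apply_moves", "arguments": {"dp": [[0,0.03,0],[0,0,0]], "twist": [[0,0,0],[0,0,0]], "jaw": [200,200]}}

```text
clock: 8.15
tcp_pos: [0.5872, -0.0657, 0.1999]
orientation: [-2.029, -2.374, 0.025]
contact_force: [-0.5, -0.4, -1.0]
grip_width: 0.0293
```

```bash
python3 - <<'E'
from bench import r
from h import *
o,R=st(r);print(o["moment"])
E
```

```text
t 8.15 p [ 0.5872 -0.0657  0.1999] jig [36.9 -0. ] yaw 98.94 tilt [-0.0246 -0.0004] F [-0.5 -0.4 -1. ] w 0.0293
[-0.05357926 -0.06128356 -0.04257649]
```

Contact was felt (-7.4 N in x), so slat_b is butted. I'll release it and move to slat_c.

Request:
{"name": "apply_moves", "arguments": {"dp": [[0,0,0],[0,0,0],[0,0,0],[0,0,-0.2],[0,0,-0.2],[0,0,0],[0,0,0]], "twist": [[0,0,0],[0,0,0],[0,0,0],[0,0,0],[-0.011,0,0.048],[0,0,0.048],[0,0,0]], "jaw": [130,130,130,130,130,130,130]}}

```text
clock: 8.85
tcp_pos: [0.5901, -0.0654, 0.2505]
orientation: [2.277, 2.163, 0.009]
contact_force: [-0.2, -0.9, -0.6]
grip_width: 0.042
```

```bash
python3 - <<'E'
from bench import r
from h import *
plan(r,[.5521,-.1552,.222],87.5)
E
```

```text
t 8.85 p [ 0.5901 -0.0654  0.2505] jig [39.8 -0.2] yaw 87.06 tilt [0.0049 0.0027] F [-0.2 -0.9 -0.6] w 0.042
twist [ 0.002 -0.001 -0.004] dp after turn [-0.761 -0.284  0.238] mm [-91.4 -34.1  28.5]
```

Request:
{"name": "apply_moves", "arguments": {"dp": [[-0.25,-0.095,0],[-0.25,-0.095,0],[-0.25,-0.095,0],[0,0,0.15],[0,0,0]], "twist": [[0.002,-0.001,-0.003],[0,0,0],[0,0,0],[0,0,0],[0,0,0]], "jaw": [130,130,130,130,130]}}

```text
clock: 9.35
tcp_pos: [0.5523, -0.1551, 0.2319]
orientation: [2.249, 2.19, 0.005]
contact_force: [0.1, 0.8, -0.2]
grip_width: 0.042
```

```bash
python3 - <<'E'
from bench import r
from h import *
plan(r,[.5521,-.1552,.198],87.5)
f=r.grab_frame("side");cv2.imwrite("pics/s7.png",f["color"][180:320,200:480,::-1].repeat(2,0).repeat(2,1))
f=r.grab_frame("top");cv2.imwrite("pics/t7.png",f["color"][180:340,230:470,::-1].repeat(3,0).repeat(3,1))
E
```

```text
t 9.35 p [ 0.5523 -0.1551  0.2319] jig [-11.5 -82.9] yaw 88.47 tilt [0.0037 0.0007] F [ 0.1  0.8 -0.2] w 0.042
twist [ 0.002 -0.     0.008] dp after turn [-0.001 -0.002  0.283] mm [-0.1 -0.2 33.9]
```

View pics/s7.png

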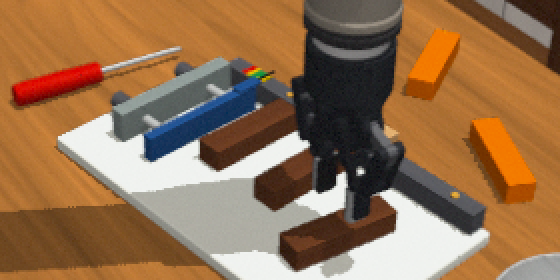

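View pics/t7.png

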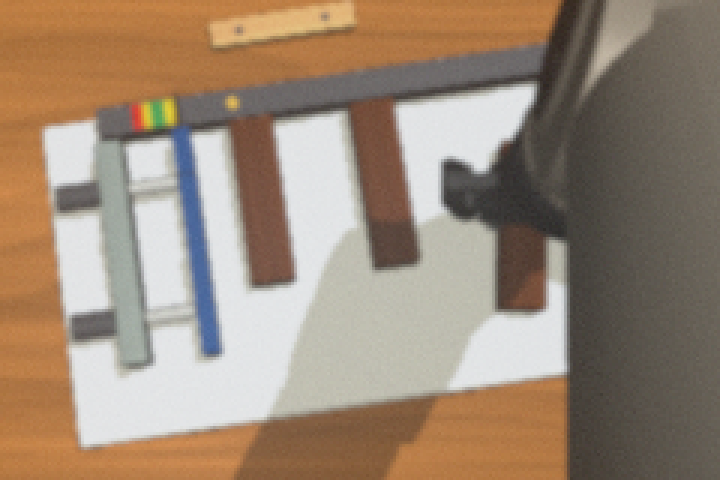

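Slats a and b are square and butted. I'll grasp c and turn it by about -11.5° (tool z) to line up with the jig.

Request:
{"name": "apply_moves", "arguments": {"dp": [[0,0,0.17],[0,0,0.11],[0,0,0],[0,0,0],[0,0,0],[0,0,0],[0,0,0],[0,0,0],[0,0,0],[0,0,0]], "twist": [[0.002,0,0.007],[0,0,0],[0,0,0],[0,0,0],[0,0,0],[0,0,0],[0,0,0],[0,0,-0.047],[0,0,-0.047],[0,0,0]], "jaw": [130,130,130,200,200,200,200,200,200,200]}}

```text
clock: 10.45
tcp_pos: [0.5573, -0.1523, 0.2041]
orientation: [2.019, 2.396, 0.01]
contact_force: [-0.2, 0.7, -1.0]
grip_width: 0.0294
```

```bash
python3 - <<'E'
from bench import r
from h import *
J=np.load("J.npy")
plan(r,[*toworld(J,[.03,-.082]),.199],98.97)
E
```

```text
t 10.45 p [ 0.5573 -0.1523  0.2041] jig [ -6.1 -80.9] yaw 99.77 tilt [ 0.0105 -0.0002] F [-0.2  0.7 -1. ] w 0.0294
twist [0.005 0.001 0.007] dp after turn [-0.009  0.301  0.042] mm [-1.1 36.1  5.1]
```

Request:
{"name": "apply_moves", "arguments": {"dp": [[0,0,0],[0,0.14,0],[0,0.14,0],[0,0.02,0],[0,0.02,0],[0,0.02,0]], "twist": [[0.005,0,0.007],[0,0,0],[0,0,0],[0,0,0],[0,0,0],[0,0,0]], "jaw": [200,200,200,200,200,200]}}

```text
clock: 11.05
tcp_pos: [0.5973, -0.1466, 0.2042]
orientation: [-2.06, -2.37, 0.007]
contact_force: [-0.0, 0.3, 0.2]
grip_width: 0.0295
```

```bash
python3 - <<'E'
from bench import r
from h import *
o,R=st(r);print(o["moment"])
E
```

```text
t 11.05 p [ 0.5973 -0.1466  0.2042] jig [ 34.3 -81.5] yaw 98.02 tilt [-0.0039 -0.0023] F [-0.   0.3  0.2] w 0.0295
[ 0.02224949  0.04346109 -0.00532108]
```

Request:
{"name": "apply_moves", "arguments": {"dp": [[0,0.025,0],[0,0.025,0]], "twist": [[0,0,-0.007],[0,0,0]], "jaw": [200,200]}}

```text
clock: 11.25
tcp_pos: [0.6007, -0.1465, 0.2034]
orientation: [-2.039, -2.381, 0.014]
contact_force: [-8.8, -0.1, 2.7]
grip_width: 0.0294
```

Request:
{"name": "apply_moves", "arguments": {"dp": [[0,0.03,0]], "twist": [[0,0,0]], "jaw": [200]}}

```text
clock: 11.35
tcp_pos: [0.6019, -0.1467, 0.2026]
orientation: [-2.037, -2.376, 0.021]
contact_force: [-8.4, -1.0, 2.9]
grip_width: 0.0293
```

```bash
python3 - <<'E'
from bench import r
from h import *
o,R=st(r);print(o["moment"])
E
```

```text
t 11.35 p [ 0.6019 -0.1467  0.2026] jig [ 38.8 -82.3] yaw 98.78 tilt [-0.0179 -0.0023] F [-8.4 -1.   2.9] w 0.0293
[-0.15732329  1.6136102   0.07343383]
```

Request:
{"name": "apply_moves", "arguments": {"dp": [[0,0,0],[0,0,0],[0,0,0],[0,0,-0.25],[0,0,-0.25],[-0.3,-0.06,0],[-0.3,0,0],[0,0,0],[0,0,0],[0,0,0],[0,0,0],[0,0,0],[0,0,0],[0,0,0],[0,0,0],[0,0,0],[0,0,0],[0,0,0],[0,0,0]], "twist": [[0,0,0],[0,0,0],[0,0,0],[0,0,0],[-0.009,0,0],[0,0,0],[0,0,0],[0,0,0.068],[0,0,0.068],[0,0,0.068],[0,0,0.068],[0,0,0.068],[0,0,0.068],[0,0,0.068],[0,0,0.068],[0,0,0.068],[0,0,0.068],[0,0,0.068],[0,0,0]], "jaw": [130,130,130,130,130,130,130,105,105,105,105,105,105,105,105,105,105,105,105]}}

```text
clock: 13.25
tcp_pos: [0.6111, -0.2209, 0.2696]
orientation: [3.136, 0.152, 0.03]
contact_force: [-0.6, -1.4, 0.3]
grip_width: 0.0504
```

```bash
python3 - <<'E'
from bench import r
from h import *
J=np.load("J.npy")
plan(r,[*toworld(J,[.029,-.130]),.190],8.97)
f=tonp(r.grab_frame("top"));cv2.imwrite("pics/t8.png",cv2.resize(f["color"][180:340,230:470,::-1],None,fx=3.3,fy=3.3,interpolation=cv2.INTER_CUBIC))
f=r.grab_frame("side");cv2.imwrite("pics/s8.png",f["color"][180:320,200:480,::-1].repeat(2,0).repeat(2,1))
E
```

```text
t 13.25 p [ 0.6111 -0.2209  0.2696] jig [  36.3 -157. ] yaw 5.56 tilt [ 0.0191 -0.0007] F [-0.6 -1.4  0.3] w 0.0504
twist [ 0.002 -0.009 -0.028] dp after turn [-0.061 -0.225  0.663] mm [ -7.3 -27.   79.6]
```

View pics/t8.png

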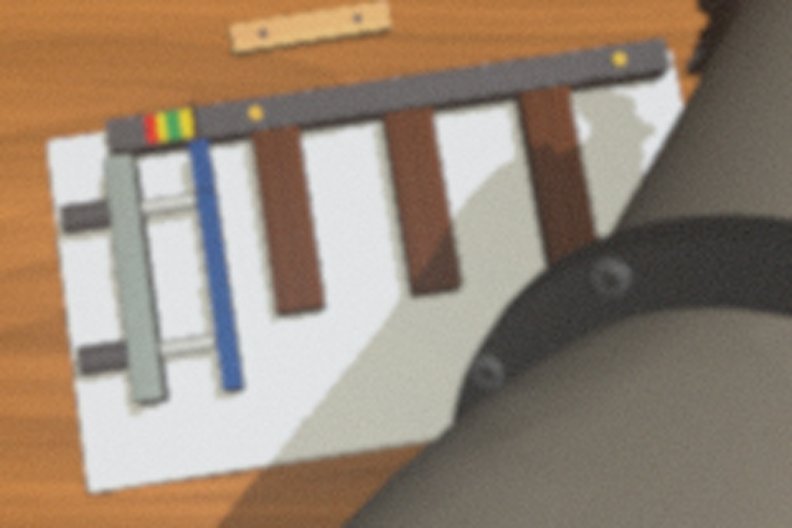

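View pics/s8.png

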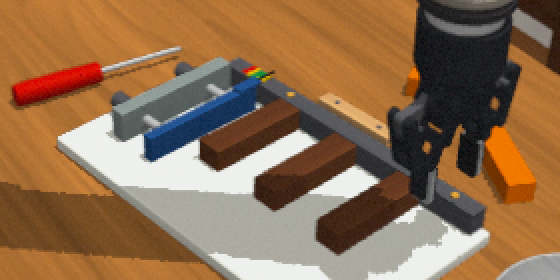

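Request:
{"name": "apply_moves", "arguments": {"dp": [[0,0,0],[-0.06,-0.12,0.1],[0,0,0.25],[0,0,0]], "twist": [[0.002,-0.009,-0.028],[0,0,0],[0,0,0],[0,0,0]], "jaw": [105,105,105,105]}}

```text
clock: 13.75
tcp_pos: [0.6019, -0.2081, 0.2282]
orientation: [-3.128, -0.278, -0.005]
contact_force: [-0.3, -0.3, -0.1]
grip_width: 0.05
```

```bash
python3 - <<'E'
from bench import r
from h import *
J=np.load("J.npy")
plan(r,[*toworld(J,[.029,-.135]),.190],8.97)
f=r.grab_frame("side");cv2.imwrite("pics/s9.png",f["color"][180:320,200:480,::-1].repeat(2,0).repeat(2,1))
E
```

```text
t 13.75 p [ 0.6019 -0.2081  0.2282] jig [  29.3 -142.9] yaw 10.16 tilt [0.0031 0.0011] F [-0.3 -0.3 -0.1] w 0.05
twist [-0.    -0.002  0.01 ] dp after turn [-0.002 -0.066  0.318] mm [-0.3 -7.9 38.2]
```

View pics/s9.png

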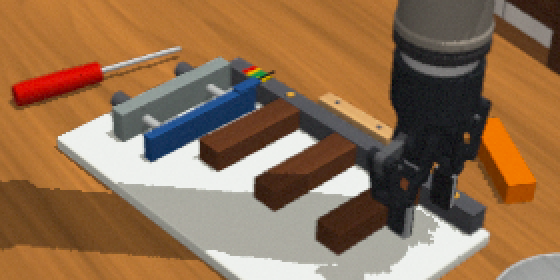

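Request:
{"name": "apply_moves", "arguments": {"dp": [[0,0,0.15],[0,0,0.13],[0,0,0]], "twist": [[0,-0.002,0.01],[0,0,0],[0,0,0]], "jaw": [105,105,105]}}

```text
clock: 14.1
tcp_pos: [0.6044, -0.2098, 0.1975]
orientation: [3.13, 0.245, 0.01]
contact_force: [-0.3, -0.8, -0.8]
grip_width: 0.0503
```

```bash
python3 - <<'E'
from bench import r
from h import *
J=np.load("J.npy")
plan(r,[*toworld(J,[.029,-.110]),.190],8.97)
f=r.grab_frame("side");cv2.imwrite("pics/s10.png",f["color"][220:320,320:480,::-1].repeat(4,0).repeat(4,1))
E
```

```text
t 14.1 p [ 0.6044 -0.2098  0.1975] jig [  31.5 -145. ] yaw 8.96 tilt [ 0.0063 -0.0014] F [-0.3 -0.8 -0.8] w 0.0503
twist [ 0.001 -0.003 -0.   ] dp after turn [-0.02  -0.291  0.063] mm [ -2.5 -35.    7.5]
```

View pics/s10.png

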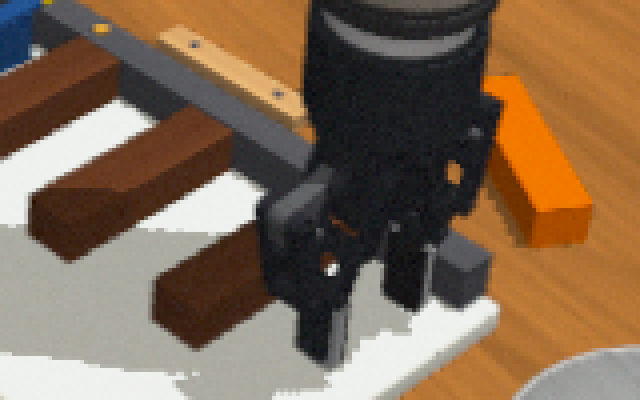

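Request:
{"name": "apply_moves", "arguments": {"dp": [[-0.02,0,0.07],[0,0,0],[0,-0.15,0],[0,0,0]], "twist": [[0.001,-0.003,0],[0,0,0],[0,0,0],[0,0,0]], "jaw": [105,105,105,105]}}

```text
clock: 14.55
tcp_pos: [0.5997, -0.1917, 0.1903]
orientation: [3.131, 0.245, 0.002]
contact_force: [-0.3, 0.3, -0.3]
grip_width: 0.0501
```

```bash
python3 - <<'E'
from bench import r
from h import *
J=np.load("J.npy")
plan(r,[*toworld(J,[.029,-.050]),.191],8.97)
E
```

```text
t 14.55 p [ 0.5997 -0.1917  0.1903] jig [  29.6 -126.4] yaw 8.94 tilt [ 0.0016 -0.0006] F [-0.3  0.3 -0.3] w 0.0501
twist [ 0.    -0.001 -0.   ] dp after turn [-0.005 -0.637 -0.006] mm [ -0.6 -76.4  -0.7]
```

Request:
{"name": "apply_moves", "arguments": {"dp": [[0,-0.08,0],[0,-0.08,0],[0,-0.08,0],[0,-0.08,0],[0,-0.08,0],[0,0,0]], "twist": [[0,0,0],[0,0,0],[0,0,0],[0,0,0],[0,0,0],[0,0,0]], "jaw": [105,105,105,105,105,105]}}

```text
clock: 15.15
tcp_pos: [0.5918, -0.1381, 0.1912]
orientation: [3.131, 0.249, 0.005]
contact_force: [0.6, 0.3, 0.3]
grip_width: 0.0509
```

```bash
python3 - <<'E'
from bench import r
from h import *
J=np.load("J.npy")
plan(r,[*toworld(J,[.029,.0]),.191],8.97)
f=tonp(r.grab_frame("top"));cv2.imwrite("pics/t11.png",cv2.resize(f["color"][180:340,230:470,::-1],None,fx=3.3,fy=3.3,interpolation=cv2.INTER_CUBIC))
f=r.grab_frame("side");cv2.imwrite("pics/s11.png",f["color"][180:320,200:480,::-1].repeat(2,0).repeat(2,1))
E
```

```text
t 15.15 p [ 0.5918 -0.1381  0.1912] jig [ 30.2 -72.3] yaw 9.11 tilt [ 0.003 -0.   ] F [0.6 0.3 0.3] w 0.0509
twist [ 0.    -0.001  0.001] dp after turn [-0.01  -0.602  0.002] mm [ -1.2 -72.3   0.2]
```

View pics/t11.png

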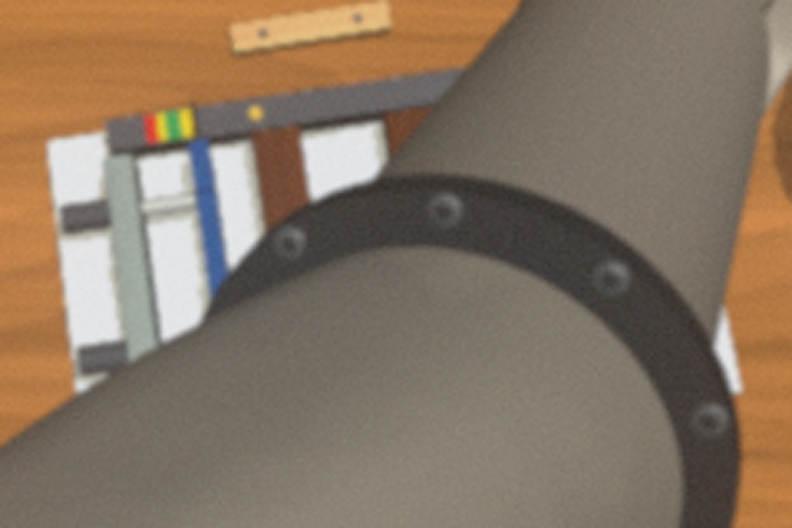

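View pics/s11.png

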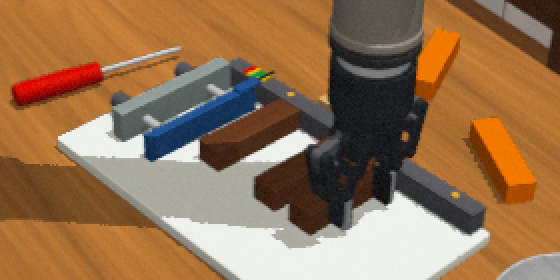

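Request:
{"name": "apply_moves", "arguments": {"dp": [[-0.005,-0.08,0],[0,-0.08,0],[0,-0.08,0],[0,-0.08,0],[0,-0.08,0],[0,-0.08,0],[0,0,0]], "twist": [[0,-0.001,0.001],[0,0,0],[0,0,0],[0,0,0],[0,0,0],[0,0,0],[0,0,0]], "jaw": [105,105,105,105,105,105,105]}}

```text
clock: 15.95
tcp_pos: [0.5817, -0.0793, 0.1915]
orientation: [3.13, 0.24, 0.003]
contact_force: [0.2, -0.6, 0.1]
grip_width: 0.0503
```

```bash
python3 - <<'E'
from bench import r
from h import *
J=np.load("J.npy")
plan(r,[*toworld(J,[.029,.0]),.191],8.97)
f=r.grab_frame("side");cv2.imwrite("pics/s12.png",f["color"][180:320,200:480,::-1].repeat(2,0).repeat(2,1))
E
```

```text
t 15.95 p [ 0.5817 -0.0793  0.1915] jig [ 29.4 -12.6] yaw 8.79 tilt [ 0.0023 -0.0027] F [ 0.2 -0.6  0.1] w 0.0503
twist [ 0.001 -0.001 -0.002] dp after turn [-0.003 -0.105  0.004] mm [ -0.4 -12.6   0.5]
```

View pics/s12.png

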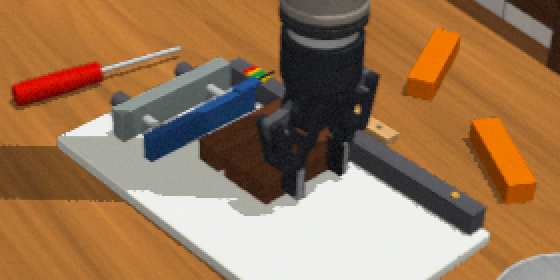

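Request:
{"name": "apply_moves", "arguments": {"dp": [[0,-0.05,0],[0,-0.05,0],[0,-0.05,0],[0,-0.05,0],[0,0,0]], "twist": [[0,0,-0.002],[0,0,0],[0,0,0],[0,0,0],[0,0,0]], "jaw": [105,105,105,105,105]}}

```text
clock: 16.5
tcp_pos: [0.5778, -0.0557, 0.1916]
orientation: [3.128, 0.244, 0.004]
contact_force: [0.8, 0.0, 0.8]
grip_width: 0.0503
```

```bash
python3 - <<'E'
from bench import r
from h import *
J=np.load("J.npy")
plan(r,[*toworld(J,[.029,.032]),.191],8.97)
f=r.grab_frame("side");cv2.imwrite("pics/s13.png",cv2.resize(f["color"][200:300,250:400,::-1],None,fx=5,fy=5,interpolation=cv2.INTER_CUBIC))
E
```

```text
t 16.5 p [ 0.5778 -0.0557  0.1916] jig [29.2 11.3] yaw 8.91 tilt [ 0.003  -0.0042] F [0.8 0.  0.8] w 0.0503
twist [ 0.002 -0.001 -0.   ] dp after turn [-0.001 -0.172  0.005] mm [ -0.2 -20.7   0.6]
```

View pics/s13.png

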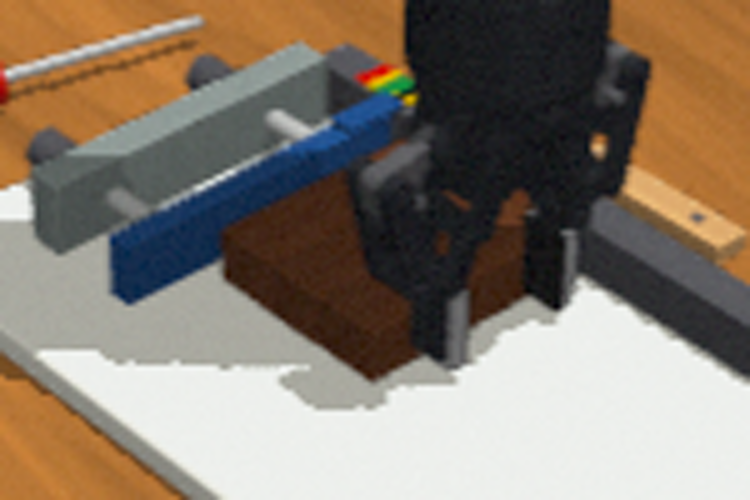

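Request:
{"name": "apply_moves", "arguments": {"dp": [[0,-0.03,0],[0,-0.03,0],[0,-0.03,0]], "twist": [[0.002,0,0],[0,0,0],[0,0,0]], "jaw": [105,105,105]}}

```text
clock: 16.85
tcp_pos: [0.576, -0.046, 0.1917]
orientation: [3.131, 0.241, 0.004]
contact_force: [0.8, -1.2, -0.8]
grip_width: 0.0499
```

```bash
python3 - <<'E'
from bench import r
from h import *
J=np.load("J.npy")
plan(r,[*toworld(J,[.029,.032]),.191],8.97)
f=tonp(r.grab_frame("top"));cv2.imwrite("pics/t14.png",cv2.resize(f["color"][200:280,240:340,::-1],None,fx=7,fy=7,interpolation=cv2.INTER_CUBIC))
E
```

```text
t 16.85 p [ 0.576  -0.046   0.1917] jig [28.9 21.2] yaw 8.8 tilt [ 0.0027 -0.001 ] F [ 0.8 -1.2 -0.8] w 0.0499
twist [ 0.001 -0.001 -0.001] dp after turn [ 0.001 -0.09   0.006] mm [  0.1 -10.8   0.7]
```

View pics/t14.png

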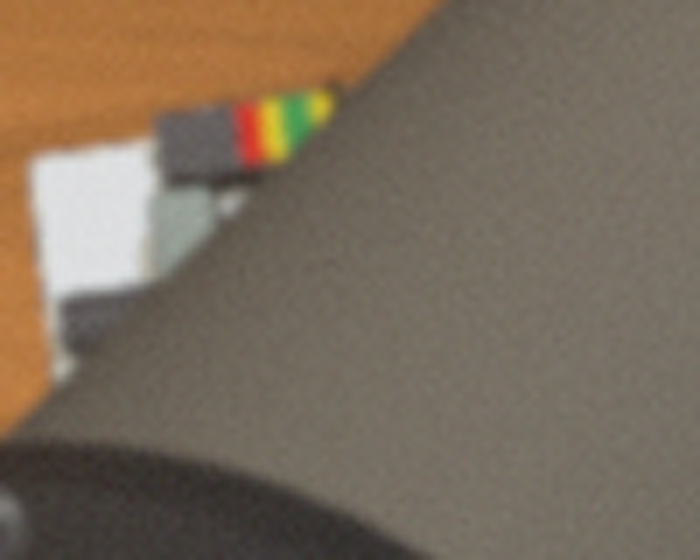

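Request:
{"name": "apply_moves", "arguments": {"dp": [[0,-0.03,0],[0,-0.02,0]], "twist": [[0.001,-0.001,-0.001],[0,0,0]], "jaw": [105,105]}}

```text
clock: 17.1
tcp_pos: [0.5754, -0.0405, 0.1919]
orientation: [3.131, 0.244, 0.003]
contact_force: [0.9, -5.7, -1.0]
grip_width: 0.0503
```

```bash
python3 - <<'E'
from bench import r
from h import *
J=np.load("J.npy")
plan(r,[*toworld(J,[.029,.032]),.191],8.97)
f=r.grab_frame("side");cv2.imwrite("pics/s15.png",cv2.resize(f["color"][195:295,240:390,::-1],None,fx=5,fy=5,interpolation=cv2.INTER_CUBIC))
st(r)
E
```

```text
t 17.1 p [ 0.5754 -0.0405  0.1919] jig [29.2 26.7] yaw 8.92 tilt [ 0.002  -0.0013] F [ 0.9 -5.7 -1. ] w 0.0503
twist [ 0.001 -0.001 -0.   ] dp after turn [-0.001 -0.044  0.008] mm [-0.2 -5.3  0.9]
t 17.15 p [ 0.5754 -0.0404  0.1919] jig [29.2 26.9] yaw 8.92 tilt [ 0.0019 -0.0013] F [ 1.5 -4.8 -0.6] w 0.0504
```

View pics/s15.png

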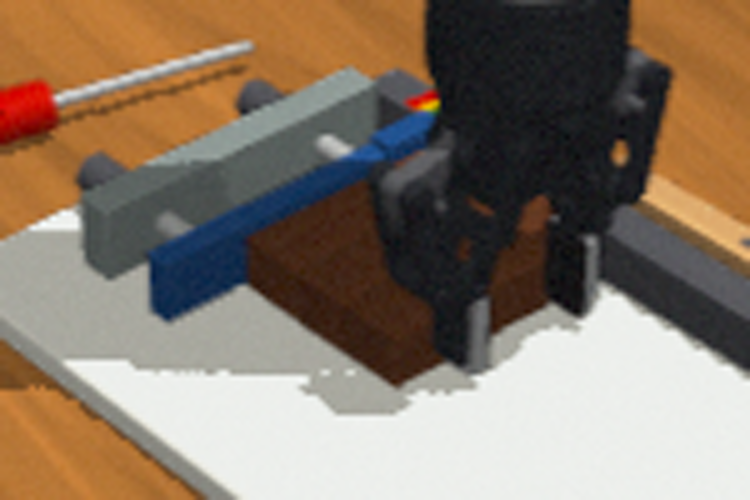

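Request:
{"name": "apply_moves", "arguments": {"dp": [[0,-0.022,0],[0,-0.022,0]], "twist": [[0.001,-0.001,0],[0,0,0]], "jaw": [105,105]}}

```text
clock: 17.35
tcp_pos: [0.5749, -0.0372, 0.1923]
orientation: [3.129, 0.242, 0.002]
contact_force: [1.2, -6.3, -1.6]
grip_width: 0.0506
```

```bash
python3 - <<'E'
from bench import r
from h import *
J=np.load("J.npy")
st(r)
f=tonp(r.grab_frame("side"));np.savez("side16.npz",**f);cv2.imwrite("pics/s16.png",cv2.resize(f["color"][195:295,240:390,::-1],None,fx=5,fy=5,interpolation=cv2.INTER_CUBIC))
st(r)
f=tonp(r.grab_frame("top"));cv2.imwrite("pics/t16.png",cv2.resize(f["color"][200:280,240:340,::-1],None,fx=7,fy=7,interpolation=cv2.INTER_CUBIC));np.savez("top16.npz",**f)
for i in range(6): r.grab_frame("side");st(r)
E
```

```text
t 17.35 p [ 0.5749 -0.0372  0.1923] jig [29.2 30.1] yaw 8.83 tilt [ 0.0017 -0.0029] F [ 1.2 -6.3 -1.6] w 0.0506
t 17.4 p [ 0.5749 -0.037   0.1923] jig [29.2 30.3] yaw 8.84 tilt [ 0.0017 -0.0029] F [ 1.3 -6.  -1.6] w 0.0502
t 17.5 p [ 0.5749 -0.0371  0.1923] jig [29.3 30.2] yaw 8.84 tilt [ 0.0017 -0.0027] F [ 1.3 -4.9 -1.5] w 0.0503
t 17.55 p [ 0.5749 -0.0371  0.1923] jig [29.3 30.2] yaw 8.83 tilt [ 0.0017 -0.0026] F [ 1.1 -4.6 -0.8] w 0.0504
t 17.6 p [ 0.5749 -0.0371  0.1922] jig [29.2 30.2] yaw 8.83 tilt [ 0.0016 -0.0026] F [ 2.  -5.2 -1.3] w 0.0502
t 17.65 p [ 0.5749 -0.0371  0.1922] jig [29.2 30.2] yaw 8.83 tilt [ 0.0016 -0.0026] F [ 2.1 -4.9 -1.7] w 0.0501
t 17.7 p [ 0.575  -0.0371  0.1923] jig [29.3 30.2] yaw 8.83 tilt [ 0.0017 -0.0026] F [ 1.2 -4.8 -0.7] w 0.0501
t 17.75 p [ 0.5749 -0.0371  0.1922] jig [29.2 30.2] yaw 8.83 tilt [ 0.0016 -0.0026] F [ 0.7 -6.1 -1.5] w 0.0505
```

View pics/s16.png

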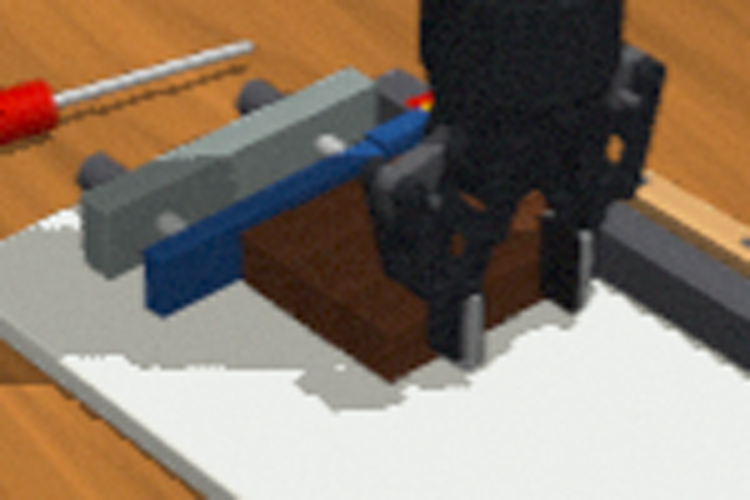

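View pics/t16.png

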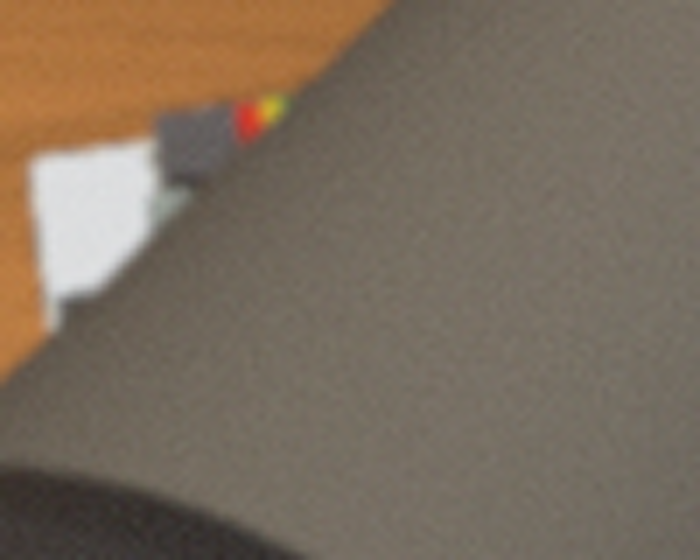

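```bash
cat >> h.py <<'E'
def travel(f):
    """stop travel (mm) from the shift of the blue plate's near end against the start picture"""
    J=np.load("J.npy"); f0=dict(np.load("side0.npz"))
    def B(g):
        c=g["color"].astype(np.float32); return np.clip(c[...,2]-c[...,0],-20,80)
    def corners(t):
        q=np.array([(-.065,.12+t),(-.065,.132+t),(-.03,.12+t)]);w=toworld(J,q)
        return proj(f0,np.vstack([np.c_[w,[.045]*3],np.c_[w,[.022]*3]]))
    c=corners(0);a=np.floor(c.min(0)).astype(int)-3;b=np.ceil(c.max(0)).astype(int)+3
    T=B(f0)[a[1]:b[1],a[0]:b[0]];mx=corners(.0).mean(0);best=[]
    for t in np.arange(-3,25,.25):
        s=corners(t/1000).mean(0)-mx
        M=np.float32([[1,0,s[0]+a[0]],[0,1,s[1]+a[1]]])
        I=cv2.warpAffine(B(f),M,(T.shape[1],T.shape[0]),flags=cv2.INTER_LINEAR|cv2.WARP_INVERSE_MAP)
        best.append((np.corrcoef(I.ravel(),T.ravel())[0,1],t))
    return sorted(best)[::-1][:3], corners(.01).mean(0)-mx
E
python3 - <<'E'
from h import *
print(travel(dict(np.load("side0.npz"))));print(travel(dict(np.load("side16.npz"))))
E
```

```text
([(np.float64(0.9999999999999998), np.float64(0.0)), (np.float64(0.9988288487988856), np.float64(0.25)), (np.float64(0.9988142095643472), np.float64(-0.25))], array([-3.18274285, -2.2653705 ]))
([(np.float64(0.9418541633254759), np.float64(10.0)), (np.float64(0.9414351871351295), np.float64(9.75)), (np.float64(0.9411915785097588), np.float64(9.5))], array([-3.18274285, -2.2653705 ]))
```

Three estimates of the travel: 9.9 mm from the image, about 10 mm from the TCP, and about 5.5 N of force. I'll push about 3.5 mm more.

Request:
{"name": "apply_moves", "arguments": {"dp": [[0,-0.022,0.005],[0,-0.024,0]], "twist": [[0.001,-0.001,0],[0,0,0]], "jaw": [105,105]}}

```text
clock: 17.95
tcp_pos: [0.5746, -0.0349, 0.1921]
orientation: [3.127, 0.238, 0.003]
contact_force: [0.4, -7.4, -1.1]
grip_width: 0.0502
```

```bash
python3 - <<'E'
from bench import r
from h import *
F=[]
for i in range(12):
    f=tonp(r.grab_frame("side"));F.append(r.get_obs()["contact_force"])
st(r);print(np.mean(F,0),travel(f)[0]);np.savez("side17.npz",**f)
cv2.imwrite("pics/s17.png",cv2.resize(f["color"][195:295,240:390,::-1],None,fx=5,fy=5,interpolation=cv2.INTER_CUBIC))
E
```

```text
t 18.55 p [ 0.5745 -0.0348  0.1921] jig [29.2 32.5] yaw 8.7 tilt [ 0.002  -0.0054] F [ 0.8 -7.  -0.2] w 0.0499
[ 1.55894413 -7.11265089 -0.75064735] [(np.float64(0.9462966363662559), np.float64(11.75)), (np.float64(0.9462801102490528), np.float64(12.0)), (np.float64(0.9447105491026375), np.float64(12.25))]
```

View pics/s17.png

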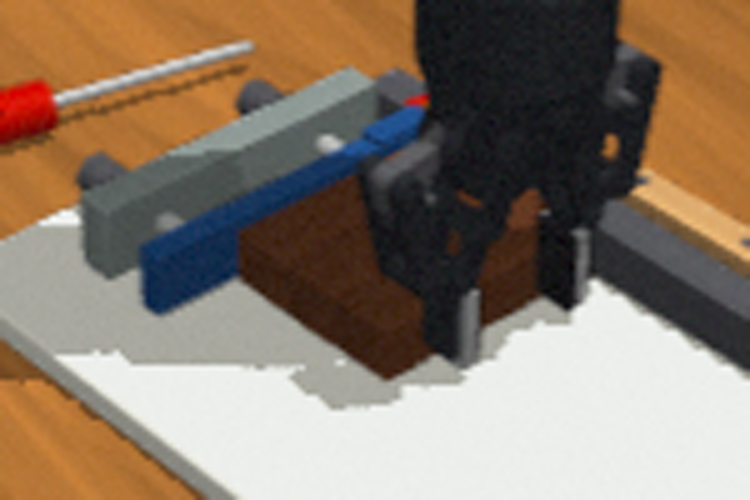

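Request:
{"name": "apply_moves", "arguments": {"dp": [[0,-0.026,0]], "twist": [[0.001,-0.001,-0.001]], "jaw": [105]}}

```text
clock: 18.65
tcp_pos: [0.5744, -0.0337, 0.1924]
orientation: [3.126, 0.239, 0.002]
contact_force: [2.8, -8.7, -0.2]
grip_width: 0.0503
```

```bash
python3 - <<'E'
from bench import r
from h import *
F=[];J=np.load("J.npy")
for i in range(12):
    f=tonp(r.grab_frame("side"));F.append(r.get_obs()["contact_force"])
st(r);print(np.mean(F,0),travel(f)[0]);np.savez("side18.npz",**f)
# side cam check vs start: expected outlines
img=f["color"][:,:,::-1].copy()
big=cv2.resize(img[195:295,240:390],None,fx=5,fy=5,interpolation=cv2.INTER_CUBIC)
ty=.120+.013
for k in range(3):
  for x in(-.025,.085):
    pts=np.array([(x,ty-.03*k,.04),(x,ty-.03*(k+1),.04)])
    w=np.c_[toworld(J,pts[:,:2]),pts[:,2]];q=(proj(f,w)+.5-[240,195])*5-.5
    cv2.line(big,tuple(map(int,q[0])),tuple(map(int,q[1])),(0,255,0),1)
w=np.c_[toworld(J,np.array([[-.025,ty-.09]]*2)),[.015,.04]];q=(proj(f,w)+.5-[240,195])*5-.5
cv2.line(big,tuple(map(int,q[0])),tuple(map(int,q[1])),(0,255,255),1)
cv2.imwrite("pics/s18.png",big)
print(tojig(J,ray(f,[[240+388/5,195+380/5]],.015)[:,:2]),tojig(J,ray(f,[[240+237/5,195+234/5]],.04)[:,:2]))
E
```

```text
t 19.25 p [ 0.5744 -0.0335  0.1924] jig [29.3 33.8] yaw 8.75 tilt [ 0.0015 -0.0063] F [ 2.2 -7.8 -1.2] w 0.05
[ 2.12657382 -7.42051563 -1.2138052 ] [(np.float64(0.9443926385110456), np.float64(13.25)), (np.float64(0.9441008575899342), np.float64(13.0)), (np.float64(0.943506803031849), np.float64(13.5))]
[[-0.02031495  0.04323383]] [[-0.0242307   0.12902015]]
```

View pics/s18.png

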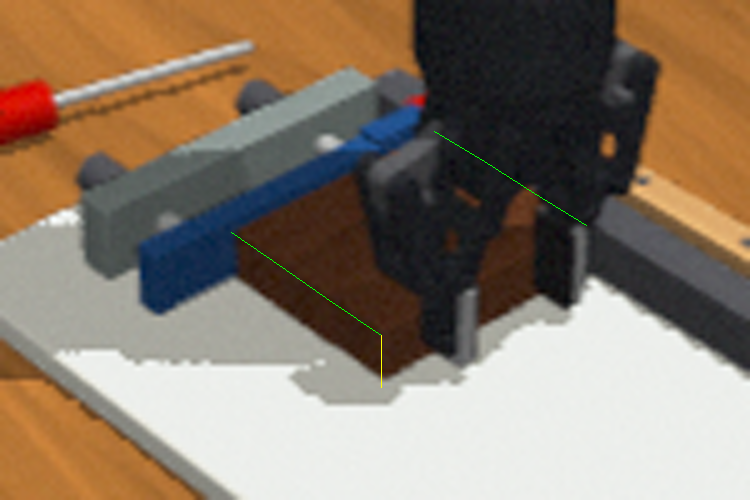

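The travel reads about 13 mm by image and 12.9 mm by force, and the push is steady. The near ends are straight and parallel to the fence. I'll hand in now.

```bash
python3 - <<'E'
from bench import r
print(r.hand_in())
E
```

```text
the job is handed in; nothing more can be done
None
```

The three slats are in one closed row against the blue stop, far ends at the fence. The gripper is still pushing the row, and I handed the job in at 19.3 s.

I gripped each slat in turn, squared it to the jig and slid it until it butted against the fence. Then I pushed the row into the stop with both fingers on the back face of slat_c.

**Last checks:**
- **Stop travel:** it reads 13.0–13.5 mm in the side picture and about 13 mm from the push force (7.4–7.8 N, given the spring rate). Both are in the green zone. The arm covers the pointer from the top camera and hides most of the scale from the side one, so I did not see the pointer stand in the green itself.
- **Steadiness:** the force and position held over 0.6 s, with no drift.
- **Row:** the visible near ends lie in one straight line parallel to the fence. In the side picture they sit about 1–2 mm closer to the fence than I predicted, which is within the camera calibration. One near-bottom corner I read off by hand came out about 5 mm off (jig x -20 mm, where -25 mm was expected). A slat cannot go past the fence, so I put that down to reading error.
- **Fence contact:** I felt slats b and c touch the fence at about 7–9 N. For slat_a the force reading stayed near zero; I judged it butted from the tool tilting and from the later pictures.
- **Other objects:** I never touched the crossbar, bowl or screwdriver, and they looked unmoved where the pictures showed them.

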